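Set the focus stop screw so that the setting block just drags

TASK

Take the yellow-handled flat-blade driver from its wooden stand and use it to turn the slotted stop screw clockwise until its sprung nose just drags on the brass setting block beneath: lightly nipped, never jammed. Then pull the block about 20 mm along its guide by its black tab while it is nipped, leave it there under the nose, and see that the driver stands upright in its stand again. Keep the gripper off the stop screw and leave the other things on the bench alone.

Things in the scene. Friction and masses are not known exactly. Their poses are not given: they have to be found in the camera images.
- jig: Grey setting jig fixed to the bench: base 125 x 170 x 12 mm with a steel guide along its y, open at both ends (fence behind, low lip in front). A C-frame (column 44 mm wide, x = 36 to 66 mm, top at z = 102 mm; arm 30 mm wide) holds the stop screw over the guide. Origin: underside, below where the nose meets the block; x points to the column, z up
- stop_unit: Stop screw in the jig's boss, leaning 30 degrees towards the jig's front. Origin: 42 mm above the bench, where the screw's axis meets the block's top; z up the axis. The head turns in place and drives the 12 mm brass nose down the axis, 5 mm per rad. Nose at the start: unknown, 0.8 to 5.1 mm short of the block along the axis. It is sprung: about 15 N at the touch, then 27 N per rad more
- slot (a point): Mouth of the slot in the round steel screw head (29 mm across), on the screw's axis, 80 mm up the axis from the stop_unit origin. z points up out of the screw along its axis (30 degrees from vertical), x along the slot. Slot: 17 mm long, 4.6 mm wide, closed at its ends, mouth flared, floor 7 mm below this point. A half turn makes no difference
- stop_head (a joint): Angle of the screw head in rad, growing clockwise seen from above the head (nose goes down); starts at 0 to 0.25, range -0.6 to 2.2. Turning takes a steady 0.12 N m or so, once the nose touches about 0.05 N m more at once and 0.13 N m more per further rad. It stays where it is left. The block just drags for the first 0.3 rad past the touch (up to 24 N); beyond that it is jammed
- block: Loose brass setting block, 36 x 130 x 30 mm (x, y, z), 0.35 kg, lying in the jig's guide beneath the nose, its y along the guide, with a black grip tab at its +y end. Origin: centre of its underside. Polished faces (friction about 0.3): nipped at 15 to 24 N, it takes 8 to 18 N to draw it; free, under 2 N
- tab (a point): Centre of the block's upright black tab, 18 x 18 mm, which stands on the block's top (30 mm) and ends 68 mm above the block's underside; this point is 52 mm above the underside and 54 mm from the block's centre along its +y
- stand: Wooden driver stand, fixed to the bench: block 70 x 70 x 75 mm on a foot 90 x 90 mm. Origin: centre of its underside
- stand_hole (a point): Mouth of the stand's square hole, 18 x 18 mm and 70 mm deep, in the centre of its top, 75 mm above the bench; sides along the stand's x and y
- driver_grip (a point): Middle of the handle of the loose driver (128 mm long, 0.12 kg), 96 mm above the blade's tip. Square yellow handle 24 x 24 mm from 66 to 122 mm above the tip, flats along x and y, black cap to 128 mm; z from blade to cap. It hangs upright in the stand, its collar on the stand's top: this point is then 111 mm above the bench
- driver_tip (a point): Centre of the tip of the driver's blade, axes as driver_grip. Blade 13 mm wide (along x), 2.5 mm thick (along y), 14 mm long; round shank 10 mm across up to 60 mm; square black collar 30 x 30 mm from 60 to 66 mm. In the stand the tip is 15 mm above the bench
- film_can_a: white film canister, grey cap, 34 mm across, 51 mm tall; bystander. Origin: centre of its underside
- film_can_b: black film canister, 34 mm across, 51 mm tall; bystander. Origin: centre of its underside
- dropper: small amber dropper bottle, 32 mm across, 89 mm tall; bystander. Origin: centre of its underside
- loupe: film loupe, black with clear foot, 42 mm across, 48 mm tall; bystander. Origin: centre of its underside
- lens_case: round clear lens case with black lid, 54 mm across, 42 mm tall; bystander. Origin: centre of its underside
- measure: small clear conical measure, 46 mm across, 90 mm tall; bystander. Origin: centre of its underside
Mind the look-alikes: they are no part of the job. Of the things like the part that bears driver_grip, leave any that is green; of the rest the larger one is meant. There is more than one size of the block; the job needs the largest.

How it is judged:
On the way, in this order (a step that is already met when the one before it is completed fails the run):
1. the driver's blade is in the screw's slot, in line with it (distance between driver_tip and slot below 0.0105 m and z of driver_tip in the frame of slot below -0.003 m and angle between the z axis of driver_tip and the z axis of slot, either way round below 0.2 rad), for 0.1 s.
2. the nose bears on the block, lightly (3 to 24 N) (contact force between stop_unit and block between 3 and 24 N), for 0.3 s.
3. the gripper has drawn the nipped block at least 12 mm from where it was at the start (all of step 2 and distance of tab from where it was at the start of the episode above 0.012 m and contact force between the fingers and block above 0.5 N), for 0.1 s.
At the end, for the whole second after the job is handed in: The nose bears on the block with 3 to 24 N, the block lies flat in the guide and at rest, at least 8 mm from where it started, and the driver hangs in its stand, upright within 0.15 rad, blade tip within 10 mm of the hole's axis and at most 22 mm above the bench (all of step 2 and distance of tab from where it was at the start of the episode above 0.008 m and z of block in the frame of jig below 0.015 m and horizontal distance between driver_tip and stand_hole below 0.01 m and height (world z) of driver_tip below 0.022 m and angle between driver_tip's own z axis and vertical below 0.15 rad and linear speed of block below 0.01 m/s); the robot touches nothing.
It fails at once if the nose is jammed on the block (over 36 N) (contact force between stop_unit and block above 36 N).
It fails at once if the gripper or arm pushes on the stop screw (over 2 N) (contact force between any of the fingers, the arm and stop_unit above 2 N).
It fails at once if another thing on the bench is moved by more than 30 mm (distance of any of film_can_a, film_can_b, dropper, loupe, lens_case, measure from where it was at the start of the episode above 0.03 m).
It also fails if it takes over 70 s, if anything falls off the work surface, if the arm or the gripper's body presses on something with over 40 N, if the wrist force passes 120 N, or if a joint passes its speed limit or range.

ROBOT

A 7-joint arm with a two-finger parallel gripper is mounted at the origin on a cart in front of the work surface, level with it; the furniture and walls round the work are solid. World frame = base frame: x ahead of the robot, y to its left, z up, the work surface at z = 0. Lengths are in m, angles in rad, forces in N, time in s.
With the tool pointing down it reaches from about 0.425 to 0.875 m from the base axis. Payload 4.7 kg.
Tool frame: the origin (TCP) lies midway between the tips of the shut fingers; the grasp point (between the pads) lies ctrl.grasp_offset behind it (ctrl.grasp_offset is the distance from the TCP to the grasp point, in m); z points along the fingers, y is the line along which they close (so a half turn about z gives the same grasp; the last joint's range is limited). The gripper opens to 87 mm and grips with 3 to 60 N. Pads are 19 mm wide; open, the fingers measure 117 mm over their backs; the gripper's body (75 mm by 190 mm) begins 51 mm behind the grasp point.
Start: joints at [1.215, 0.321, -0.07, 1.45, 0.023, 1.371, -0.057], TCP at [0.235, -0.606, 0.223] pointing down, gripper open.
Joint ranges: [-2.86, 2.86], [-0.3, 2.09], [-1.38, 1.24], [0.06, 2.45], [-1.56, 4.7], [0.09, 2.05], [-2.69, 2.69]. Speed limits (rad/s): [2.57, 2.57, 3.14, 3.14, 3.14, 3.14, 3.14].

INTERFACE

Orientations are given as a rotation vector (axis times angle).
In Python, from bench import ctrl gives the robot as it stands. The module is installed in compiled form; this text tells all that it offers.
- The arm moves only by the tool jog_arm, never from a script. Its argument "moves" is one flat list of numbers, 7 for each row, row after row: the shift along the tool's x, y, z in units of 30 cm (1.0 is 30 cm), then the turn, a rotation vector about the tool's x, y, z in units of 60 degrees (1.0 is 60 degrees), then the gripper's target within -1 to 1 (fully open at 1, half-way at 0, shut at -1). In form: [x, y, z, wx, wy, wz, fingers, x, y, z, wx, wy, wz, fingers, ...]. A call has exactly 8 rows; each row is the pose to reach, as a shift and turn from the pose commanded when the call began, along the tool's axes at that moment; what a row does not reach only later rows make up. A row lasts 1/8 s, in which the tool goes at most 62.5 mm and 10.7 degrees, less where a joint would pass 70% of its speed; a pose out of reach is approached as far as the arm can. A call with a number of a shift or a turn outside -1 to 1 is refused whole. A call with a gripper value outside its range is refused whole. The fingers move at their own pace and stop on an object; "newtons" is the grip in N (left out, the last holds). Time passes only in rows, so rows that repeat a pose let the fingers close, or fill a call up. It gives the time, the measured TCP pose, the force, the opening and the grip force at its end, in the units of the state.
- ctrl.get_state(): the state, without advancing time (a new reading comes with each control period).
- ctrl.get_image(name): name is "scene" or "top"; returns a dict with "pixels" (420x560x3 uint8, red, green, blue), "fx", "fy", "cx", "cy" (pixels), "xyz" and "rotation" of the camera in the world. Camera axes: x right, y up, looking along -z (the intrinsics and any distortion apply to the point x, -y, -z); pixel columns grow to the right and rows downward; lengths in m; the calibration is good to about 2 mm. A picture is of the moment at which its call begins. There is no depth.
- ctrl.close_job(): hands the job in; it is judged then, once.
The state is a dict: "time": time; "joint_positions": joint angles; "qd": joint speeds; "joint_torque": joint torques, N m; "position": TCP position; "tool_rot": TCP orientation; "ft_force": force on the tool from outside, world axes, zero at the start; "torque": the same for the moment, N m; "grip_width": opening from 0.0 (shut) to 1.0 (fully open); "grip_force": force on a finger pad.
Only numpy, scipy, OpenCV 4.12 (cv2) and the standard library are available. Lean on these libraries where they do the work, as an engineer would, in place of code of your own. Each camera call takes 0.05 s, during which the arm holds its last target. There are 200 camera calls.

## Working session

There is one attempt and no reset: what is moved stays moved. The work goes in short steps, Python scripts to look and compute and a tool call to move; the robot and the scene stay as the last step left them, time stands still between calls to the robot, and variables do not carry over. Pictures are saved under pics/ and viewed, at most 10 in all, crops included, and the job is handed in when it is done.

Besides the shell and the picture viewer there is one more tool, called after "Emit:" as name(argument=value, ...) on one line, values as JSON. jog_arm: Moves the arm, as the interface text tells. Its arguments: {"type":"object","properties":{"moves":{"type":"array"},"newtons":{"type":"number"}},"required":["moves"]}

```bash
mkdir -p pics; python3 - <<'E'
from bench import ctrl
import cv2,numpy as np
for n in("scene","top"):
    i=ctrl.get_image(n); cv2.imwrite(f"pics/{n}0.png",i["pixels"][:,:,::-1])
    print(n,i["fx"],i["fy"],i["cx"],i["cy"],i["xyz"],np.round(i["rotation"],4).tolist(),[k for k in i])
print(ctrl.grasp_offset); print(ctrl.get_state())
E
```

```text
scene 400.10490584275817 400.10490584275817 274.88671226796924 213.36568950882108 [ 0.23983825 -0.66963035  0.91476683] [0.6949, -0.1409, -0.3767] ['pixels', 'fx', 'fy', 'cx', 'cy', 'xyz', 'rotation']
top 439.914471578995 439.914471578995 286.6200459397792 207.23563183932322 [ 0.24677436 -0.01185386  1.37735707] [0.1714, -0.1633, -1.5241] ['pixels', 'fx', 'fy', 'cx', 'cy', 'xyz', 'rotation']
0.0187
{'time': 0.1, 'joint_positions': array([ 1.21507096,  0.32174363, -0.07006683,  1.45155623,  0.02263326,
        1.37078959, -0.05687629]), 'qd': array([ 0.00084688, -0.00112809,  0.00021353, -0.00360741, -0.00077005,
        0.00090803, -0.000743  ]), 'joint_torque': array([-1.82770223e-04, -4.92570913e+01, -4.05706996e-01, -3.13397777e+01,
       -6.40874309e-02,  3.95373150e-02,  9.62966078e-05]), 'position': array([ 0.23469924, -0.60562005,  0.22157253]), 'tool_rot': array([-3.08639943e+00, -5.77375312e-01,  6.94803083e-04]), 'ft_force': array([ 0.52622738,  0.34753122, -0.2362029 ]), 'torque': array([-0.03334526,  0.00389701,  0.04316238]), 'grip_force': 0.0, 'grip_width': 0.9997986907618043}
```

View pics/scene0.png

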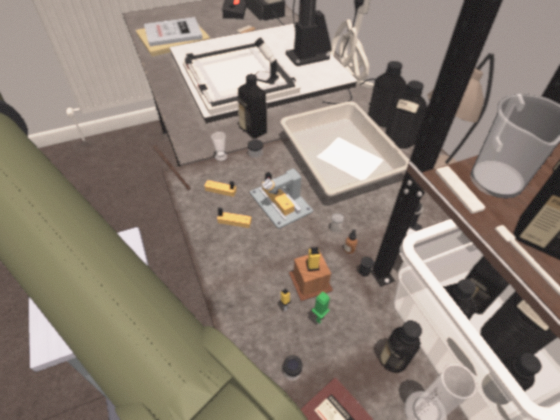

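View pics/top0.png

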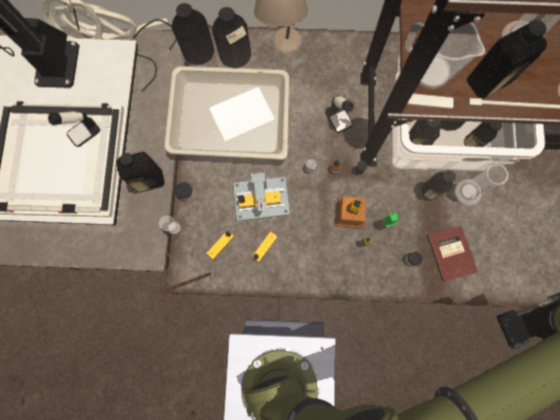

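The scene shot shows the stand and yellow driver at about (312,270), the jig at (283,198) and two small brass blocks at (220,187) and (234,219). In the top shot the stand is at (352,211) and the jig at (262,198). I'll enlarge both areas next.

```bash
python3 - <<'E'
import cv2,numpy as np
t=cv2.imread("pics/top0.png");s=cv2.imread("pics/scene0.png")
a=cv2.resize(t[170:225,225:305],None,fx=7,fy=7,interpolation=cv2.INTER_CUBIC)[:, :560]
b=cv2.resize(t[185:255,330:400],None,fx=5.5,fy=5.5,interpolation=cv2.INTER_CUBIC)
c=cv2.resize(s[165:230,240:320],None,fx=7,fy=7,interpolation=cv2.INTER_CUBIC)
d=cv2.resize(s[235:305,285:340],None,fx=6,fy=6,interpolation=cv2.INTER_CUBIC)
def st(p,q):
    h=max(p.shape[0],q.shape[0]);o=np.zeros((h,p.shape[1]+q.shape[1]+5,3),np.uint8)
    o[:p.shape[0],:p.shape[1]]=p;o[:q.shape[0],-q.shape[1]:]=q;return o[:600,:800] if o.shape[1]<=800 else cv2.resize(o,(800,int(o.shape[0]*800/o.shape[1])))
cv2.imwrite("pics/c1.png",cv2.resize(t[170:228,228:304],(786,600),interpolation=cv2.INTER_CUBIC))
cv2.imwrite("pics/c2.png",cv2.resize(s[165:230,240:320],(738,600),interpolation=cv2.INTER_CUBIC))
E
```

```text
(no output)
```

View pics/c1.png

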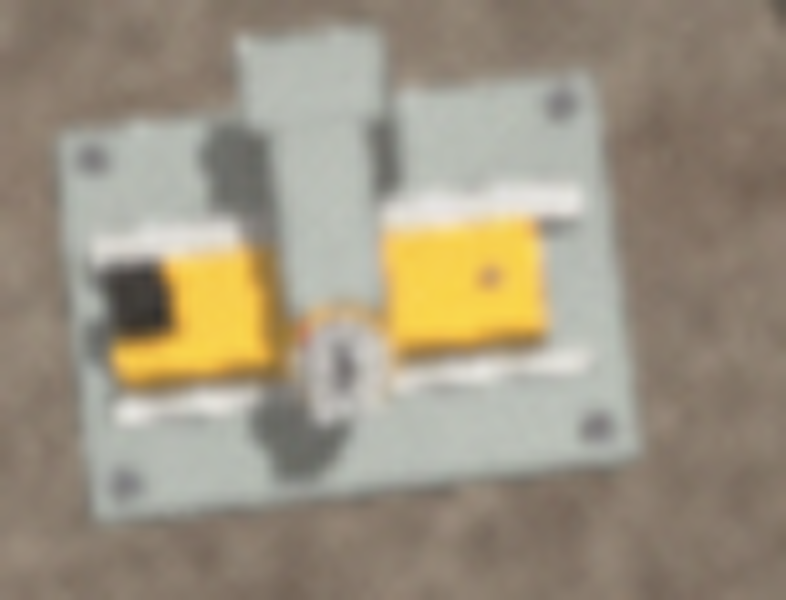

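View pics/c2.png

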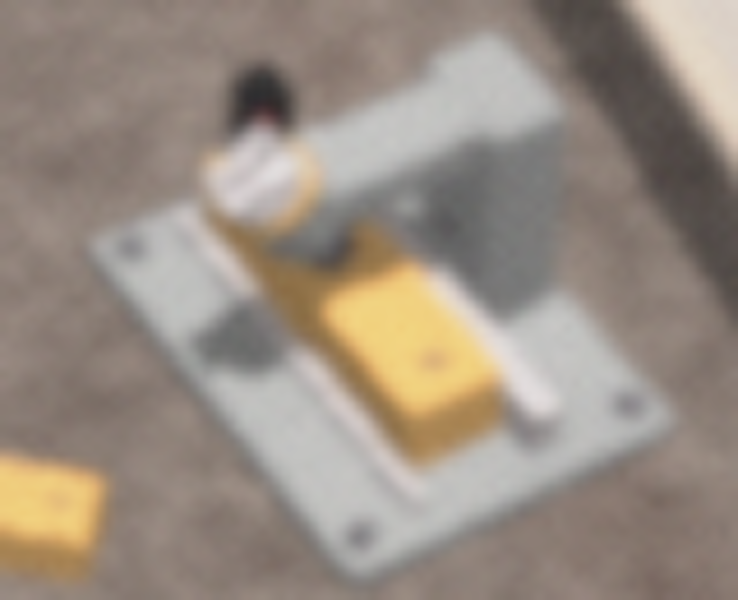

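In the enlargements the jig is about 6° off the world axes. Its column points away from the robot and the block's tab is at the left (+y). The screw head is at crop (345,365) in top and (258,180) in scene. The slot shows as a light line from (225,190) to (290,155) in the scene crop. Next is the stand.

```bash
cat > h.py <<'E'
import cv2,numpy as np
from scipy.spatial.transform import Rotation as R
C={"scene":(400.105,274.887,213.366,[0.23983825,-0.66963035,0.91476683],[0.6949,-0.1409,-0.3767]),
   "top":(439.914,286.620,207.236,[0.24677436,-0.01185386,1.37735707],[0.1714,-0.1633,-1.5241])}
def ray(n,u,v):
    f,cx,cy,p,r=C[n]; d=R.from_rotvec(r).apply([(u-cx)/f,-(v-cy)/f,-1]); return np.array(p),d
def onz(n,u,v,z):
    p,d=ray(n,u,v); return p+d*(z-p[2])/d[2]
def proj(n,X):
    f,cx,cy,p,r=C[n]; c=R.from_rotvec(r).inv().apply(np.asarray(X)-p); return np.array([cx-f*c[...,0]/c[...,2],cy+f*c[...,1]/c[...,2]]).T
def tri(a,b):
    (p,d),(q,e)=ray("top",*a),ray("scene",*b)
    s=np.linalg.lstsq(np.c_[d,-e],q-p,rcond=None)[0]; A=p+d*s[0];B=q+e*s[1]; return (A+B)/2,np.linalg.norm(A-B)
tc=lambda u,v:((u+.5)*76/786-.5+228,(v+.5)*58/600-.5+170)
sc=lambda u,v:((u+.5)*80/738-.5+240,(v+.5)*65/600-.5+165)
E
python3 - <<'E'
from h import *
np.set_printoptions(precision=4,suppress=True)
T=[onz("top",*tc(*p),.012) for p in[(62,130),(592,72),(638,455),(95,518)]]
print("base",np.array(T)); 
S=[onz("scene",*sc(*p),.012) for p in[(90,240),(345,578),(675,410)]]; print("scene",np.array(S))
for i,j in[(0,1),(3,2),(0,3),(1,2)]:
    d=T[j]-T[i];print(np.linalg.norm(d),np.degrees(np.arctan2(d[1],d[0])))
print("col top",[onz("top",*tc(*p),.102) for p in[(236,36),(383,24),(390,118),(243,130)]])
print("tab",onz("top",*tc(138,298),.08), "head",tri(tc(345,368),sc(258,180)))
t=cv2.imread("pics/top0.png");s=cv2.imread("pics/scene0.png")
a=cv2.resize(t[190:235,330:375],(400,400),interpolation=cv2.INTER_CUBIC)
b=cv2.resize(s[240:300,285:339],(400,444),interpolation=cv2.INTER_CUBIC)
o=np.zeros((444,800,3),np.uint8);o[:400,:400]=a;o[:,400:]=b[:444];cv2.imwrite("pics/c3.png",o)
E
```

```text
base [[ 0.6195  0.1753  0.012 ]
 [ 0.6449  0.0113  0.012 ]
 [ 0.5237 -0.0078  0.012 ]
 [ 0.4974  0.1571  0.012 ]]
scene [[ 0.4986  0.1548  0.012 ]
 [ 0.5218 -0.0121  0.012 ]
 [ 0.6476  0.011   0.012 ]]
0.16588872985256156 -81.21083800545844
0.1669505337868477 -80.94560199539139
0.12343550652305757 -171.5328633495514
0.12266125214532493 -171.03975489231462
col top [array([0.6253, 0.1141, 0.102 ]), array([0.6307, 0.0714, 0.102 ]), array([0.6024, 0.0679, 0.102 ]), array([0.597 , 0.1104, 0.102 ])]
tab [0.5509 0.1403 0.08  ] head (array([0.5285, 0.0769, 0.1018]), np.float64(0.0019110257105570759))
```

View pics/c3.png

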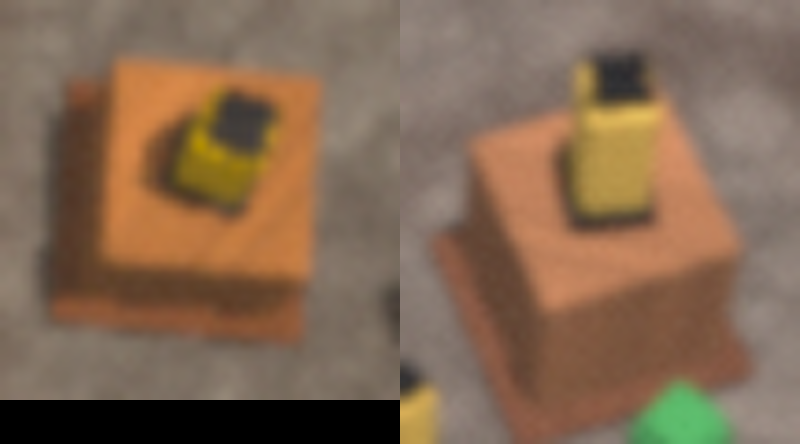

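The stand crop shows the stand top's corners at crop (115,60), (322,76), (312,276) and (102,262). The driver's cap is at (245,120) in top and (622,78) in scene.

```bash
cat >> h.py <<'E'
t3=lambda u,v:((u+.5)/8.889-.5+330,(v+.5)/8.889-.5+190)
s3=lambda u,v:((u-400+.5)/7.407-.5+285,(v+.5)/7.407-.5+240)
yaw=np.radians(8.9)
def jig(o,p): return np.array([o[0],o[1],0])+R.from_rotvec([0,0,yaw]).apply(p)
E
python3 - <<'E'
from h import *
np.set_printoptions(precision=4,suppress=True)
T=np.array([onz("top",*t3(*p),.075) for p in[(115,60),(322,76),(312,276),(102,262)]]);print("stand",T,T.mean(0))
S=np.array([onz("scene",*s3(*p),.075) for p in[(468,142),(545,310),(742,240)]]);print(S,(S[0]+S[2])/2)
print("cap",tri(t3(245,120),s3(622,78)),onz("top",*t3(245,120),.143),onz("scene",*s3(622,78),.143))
for z,a,b in[(.137,(580,120),(660,116)),(.075,(570,222),(655,215))]:
    d=onz("scene",*s3(*b),z)-onz("scene",*s3(*a),z);print("face",np.linalg.norm(d),np.degrees(np.arctan2(d[1],d[0])))
for a,b,z in[((190,145),(267,152),.137),((175,180),(240,212),.075),((205,95),(180,178),.1)]:
    d=onz("top",*t3(*b),z)-onz("top",*t3(*a),z);print("tface",np.linalg.norm(d),np.degrees(np.arctan2(d[1],d[0])))
print("head z.111",onz("top",*tc(345,368),.1113),onz("scene",*sc(258,180),.1113))
# slot direction on slot plane
o=jig((.5634,.0832),[-.04,0,.1113]);ax=R.from_rotvec([0,0,yaw]).apply([-.5,0,.866])
X=R.from_rotvec([0,0,yaw]).apply([.866,0,.5]);Y=np.cross(ax,X)
def onp(n,u,v):
    p,d=ray(n,u,v);return p+d*((o-p)@ax)/(d@ax)
for n,a,b in[("scene",sc(225,190),sc(290,155)),("top",tc(340,340),tc(350,395))]:
    d=onp(n,*b)-onp(n,*a);print(n,d@X,d@Y,"ang",np.degrees(np.arctan2(d@Y,d@X)))
# enlarge heads and cap with true pixels
t=cv2.imread("pics/top0.png");s=cv2.imread("pics/scene0.png")
u,v=tc(345,365);w,z=sc(258,180);g=lambda m,u,v,k:cv2.resize(cv2.getRectSubPix(m,(k,k),(u,v)),(390,390),interpolation=cv2.INTER_LANCZOS4)
cv2.imwrite("pics/c4.png",np.hstack([g(t,u,v,20),g(s,w,z,20)]))
E
```

```text
stand [[ 0.5709 -0.168   0.075 ]
 [ 0.5681 -0.2388  0.075 ]
 [ 0.4983 -0.2356  0.075 ]
 [ 0.5003 -0.1645  0.075 ]] [ 0.5344 -0.2017  0.075 ]
[[ 0.502  -0.1674  0.075 ]
 [ 0.4982 -0.2365  0.075 ]
 [ 0.5698 -0.2374  0.075 ]] [ 0.5359 -0.2024  0.075 ]
cap (array([ 0.5368, -0.2027,  0.1399]), np.float64(0.0006839403200354542)) [ 0.5357 -0.2021  0.143 ] [ 0.5359 -0.2046  0.143 ]
face 0.025452574444006847 -19.054656422496688
face 0.028587958452426815 -17.007647136209258
tface 0.025032990365765367 -93.02959807627131
tface 0.024422537907222586 -114.76136176732349
tface 0.02992461028280971 164.30241977705543
head z.111 [0.5255 0.0764 0.1113] [0.5261 0.0682 0.1113]
scene 0.022060291635035242 -0.006899868806475787 ang -17.36828598968938
top -0.016624209610681805 -0.0008992781095843176 ang -176.9036319930894
```

View pics/c4.png

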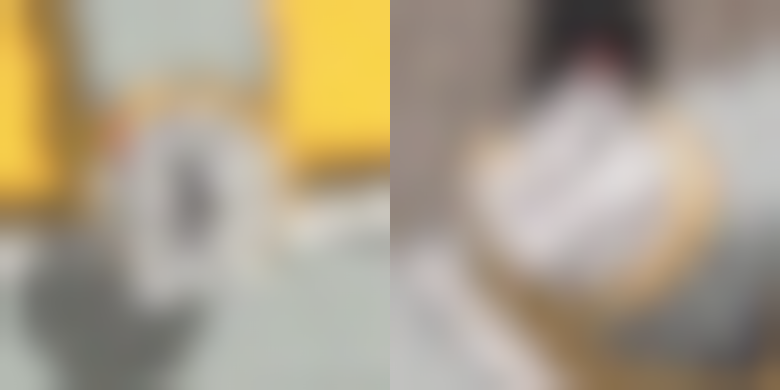

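c4 shows the slot in the top view as a dark patch running from (185,140) to (200,235), nearly along the jig's x. In the scene view it is a diagonal streak. I'll average several frames and rectify the head plane once to read the slot's angle.

```bash
python3 - <<'E'
from h import *
from bench import ctrl
np.set_printoptions(precision=4,suppress=True)
o=jig((.5634,.0832),[-.04,0,.1113]);ax=R.from_rotvec([0,0,yaw]).apply([-.5,0,.866])
X=R.from_rotvec([0,0,yaw]).apply([.866,0,.5]);Y=np.cross(ax,X)
out=[]
for n in("top","scene"):
    A=np.mean([ctrl.get_image(n)["pixels"].astype(float) for _ in range(6)],0)[:,:,::-1]
    cv2.imwrite(f"pics/avg_{n}.png",A)
    print(n,proj(n,o),"crop",)
    g=np.linspace(-.025,.025,390);a,b=np.meshgrid(g,-g)   # right=X, up=Y
    P=proj(n,(o+a[...,None]*X+b[...,None]*Y).reshape(-1,3)).reshape(390,390,2).astype(np.float32)
    W=cv2.remap(A.astype(np.float32),P[...,0],P[...,1],cv2.INTER_CUBIC)
    W=np.clip((W-W.min())*255/(W.max()-W.min()),0,255); out.append(W)
cv2.imwrite("pics/rect.png",np.hstack(out))
E
```

```text
top [260.6662 205.6384] crop
scene [265.6214 182.2216] crop[ WARN:0@6.792] global loadsave.cpp:1063 imwrite_ Unsupported depth image for selected encoder is fallbacked to CV_8U.
```

View pics/rect.png

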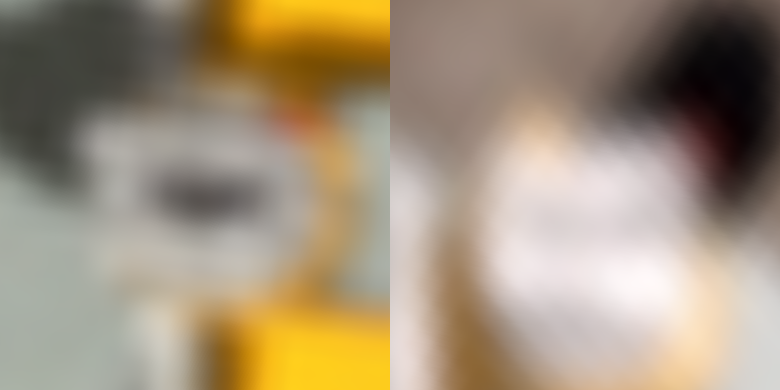

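The rectified top view shows the slot as a dark bar about 130 px (16.7 mm) long. It lies along the jig's x (angle ≈ 0) and is centred on my predicted slot point. Now the helper for moves.

```bash
cat >> h.py <<'E'
ZA=R.from_rotvec([0,0,yaw]).apply([-.5,0,.866])           # screw axis
SLOT=jig((.5634,.0832),[-.04,0,.1113])
def down(yy): # tool straight down, tool y at heading yy deg
    y=np.array([np.cos(np.radians(yy)),np.sin(np.radians(yy)),0]);z=np.array([0,0,-1.]);return R.from_matrix(np.c_[np.cross(y,z),y,z])
def frame(z,y):
    z=z/np.linalg.norm(z);y=y-z*(y@z);y/=np.linalg.norm(y);return R.from_matrix(np.c_[np.cross(y,z),y,z])
def delta(pos,rot,show=True):
    from bench import ctrl
    s=ctrl.get_state();r=R.from_rotvec(s["tool_rot"]);d=r.inv().apply(np.asarray(pos)-s["position"])
    w=(r.inv()*rot).as_rotvec()
    if show: print("t",s["time"],"units",np.round(d/.3,4),np.round(w/np.radians(60),4),"deg",np.round(np.degrees(w),1))
    return d,w
E
python3 - <<'E'
from h import *
print(SLOT)
delta([.535,-.202,.20],down(-108)); delta([.535,-.202,.0925],down(-108))
E
```

```text
[0.52388161 0.07701158 0.1113    ]
t 0.7 units [ 1.4196 -0.8943  0.0751] [1.000e-04 0.000e+00 6.532e-01] deg [ 0.   0.  39.2]
t 0.7 units [ 1.4196 -0.8943  0.4334] [1.000e-04 0.000e+00 6.532e-01] deg [ 0.   0.  39.2]
```

Emit:
jog_arm(moves=[0.2,-0.12,0.0,0.15,0,0.15,1,0.4,-0.25,0.02,0,0,0.3,1,0.6,-0.38,0.03,0,0,0.45,1,0.8,-0.5,0.04,0,0,0.6,1,1.0,-0.63,0.05,0,0,0.653,1,1.0,-0.63,0.05,0,0,0.653,1,1.0,-0.63,0.05,0,0,0.653,1,1.0,-0.63,0.05,0,0,0.653,1], newtons=30)

```text
time: 1.7
position: [0.4459, -0.3222, 0.2077]
tool_rot: [3.102, -0.492, -0.0]
ft_force: [-0.7, -0.9, 0.7]
grip_width: 1.0
grip_force: 0.0
```

```bash
python3 - <<'E'
from h import *
delta([.535,-.202,.20],down(-108)); delta([.535,-.202,.0925],down(-108))
E
```

```text
t 1.7 units [ 0.1587 -0.4728  0.025 ] [ 0.001   0.0001 -0.0002] deg [ 0.1  0.  -0. ]
t 1.7 units [ 0.1587 -0.4732  0.3834] [ 0.001   0.0001 -0.0002] deg [ 0.1  0.  -0. ]
```

Emit:
jog_arm(moves=[0.08,-0.24,0.0,0,0,0,1,0.159,-0.4,0.0,0,0,0,1,0.159,-0.473,0.02,0,0,0,1,0.159,-0.473,0.02,0,0,0,1,0.159,-0.473,0.15,0,0,0,1,0.159,-0.473,0.27,0,0,0,1,0.159,-0.473,0.383,0,0,0,1,0.159,-0.473,0.383,0,0,0,1])

```text
time: 2.7
position: [0.532, -0.2039, 0.0901]
tool_rot: [3.102, -0.498, -0.01]
ft_force: [-0.5, -0.3, -0.1]
grip_width: 0.998
grip_force: 0.0
```

Emit:
jog_arm(moves=[0,0,0,0,0,0,-1,0,0,0,0,0,0,-1,0,0,0,0,0,0,-1,0,0,0,0,0,0,-1,0,0,0,0,0,0,-1,0,0,0,0,0,0,-1,0,0,0,0,0,0,-1,0,0,0,0,0,0,-1], newtons=45)

```text
time: 3.7
position: [0.5355, -0.2012, 0.0926]
tool_rot: [3.103, -0.491, -0.0]
ft_force: [0.4, 0.4, -0.4]
grip_width: 0.27
grip_force: 45.0
```

```bash
python3 - <<'E'
from h import *
from bench import ctrl
s=ctrl.get_state();print(s["position"],s["grip_width"]*.087,s["joint_positions"])
out=[]
for n,x,y in("top",320,180),("scene",270,220):
    m=ctrl.get_image(n)["pixels"][:,:,::-1];out.append(cv2.resize(m[y:y+80,x:x+80],(390,390),interpolation=cv2.INTER_CUBIC))
cv2.imwrite("pics/g.png",np.hstack(out))
delta([.535,-.202,.2325],down(-108))
E
```

```text
[ 0.53549366 -0.20121718  0.09259286] 0.023523297384252535 [ 0.60255638  0.27581743 -0.33317004  1.79253023  0.10072406  1.08989478
 -1.65040675]
t 3.8 units [-0.0008  0.003  -0.4664] [0.0001 0.0001 0.0002] deg [0. 0. 0.]
```

Emit:
jog_arm(moves=[0,0,-0.08,0,0,0,-1,0,0,-0.16,0,0,0,-1,0,0,-0.24,0,0,0,-1,0,0,-0.32,0,0,0,-1,0,0,-0.4,0,0,0,-1,0,0,-0.45,0,0,0,-1,0,0,-0.45,0,0,0,-1,0,0,-0.45,0,0,0,-1])

```text
time: 4.8
position: [0.5349, -0.201, 0.2265]
tool_rot: [-3.103, 0.491, 0.003]
ft_force: [0.3, -0.4, -1.0]
grip_width: 0.271
grip_force: 45.0
```

```bash
python3 - <<'E'
from h import *
from bench import ctrl
s=ctrl.get_state();p=s["position"];print(p,s["grip_width"]*.087,s["ft_force"],s["torque"])
t=np.array([p[0],p[1],p[2]-.0776])
m=ctrl.get_image("scene")["pixels"][:,:,::-1]
u=proj("scene",t);print(u, proj("scene",t+[0,0,.014]),proj("scene",t+[0,0,.06]))
x,y=(u-25).astype(int);y-=8
cv2.imwrite("pics/blade.png",cv2.resize(m[y:y+50,x:x+50],(600,600),interpolation=cv2.INTER_CUBIC))
E
```

```text
[ 0.53492145 -0.2010129   0.22646492] 0.023564538333767888 [ 0.2533117  -0.43230366 -0.97917171] [0.04143787 0.05190692 0.00089651]
[313.67036231 247.63678851] [314.13029626 244.11571553] [315.71898371 231.95335067]
```

View pics/blade.png

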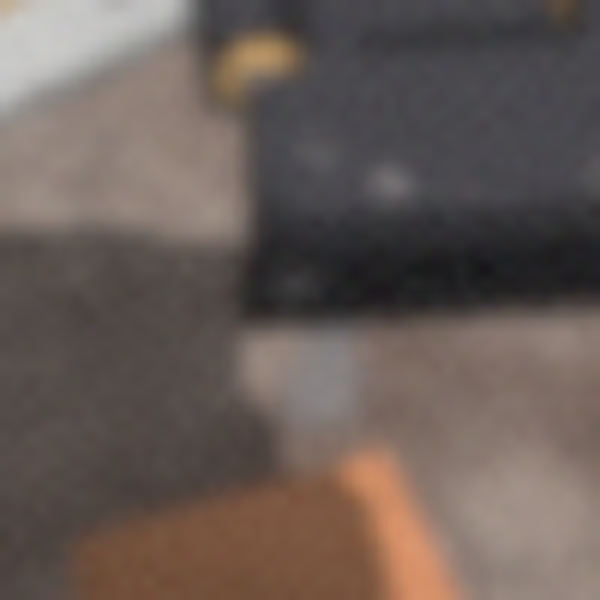

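The crop shows the steel shank and blade below the fingers, from crop y 330 to 425. It is about 60 crop px (11–13 mm) wide right down to the expected tip row, so the blade's broad face seems to face the camera and the blade lies along tool x. I'll check that with numbers.

```bash
python3 - <<'E'
from h import *
from bench import ctrl
A=np.mean([ctrl.get_image("scene")["pixels"].astype(float) for _ in range(4)],0)
print("cols 306..324");
for r in range(239,255): print(r,(A[r,306:324,2]-A[r,306:324,0]).round().astype(int), )
E
```

```text
cols 306..324
239 [-10  -9  -6  -2  -2  -1  -2  -1   0   0   0  -2  -2  -2  -4  -3  -4  -5]
240 [-12 -11  -9  -7  -8  -8  -7  -4  -1   0  -2  -5  -8 -11 -12 -14 -12 -14]
241 [-11 -13 -14 -15 -16 -17 -15  -9  -5  -4  -5  -9 -14 -18 -19 -20 -20 -22]
242 [-13 -14 -18 -21 -22 -22 -20 -12  -6  -5  -6 -12 -18 -22 -24 -24 -24 -25]
243 [-13 -16 -21 -23 -25 -24 -20 -14  -6  -5  -7 -13 -20 -24 -25 -25 -26 -26]
244 [-12 -16 -21 -24 -24 -23 -18 -10  -6  -4  -6 -12 -19 -24 -26 -26 -26 -26]
245 [-14 -16 -22 -24 -25 -22 -15  -8  -5  -4  -5 -11 -18 -23 -25 -26 -25 -26]
246 [-14 -16 -20 -24 -24 -19 -12  -7  -5  -5  -6 -11 -19 -24 -26 -25 -25 -26]
247 [-13 -14 -17 -20 -22 -19 -12  -7  -6  -6  -7 -12 -21 -24 -25 -26 -26 -24]
248 [-13 -14 -15 -18 -20 -17 -14 -10 -10  -9 -11 -16 -22 -25 -26 -26 -25 -25]
249 [-14 -13 -14 -15 -18 -19 -18 -17 -18 -18 -19 -22 -24 -27 -28 -27 -25 -26]
250 [-14 -14 -12 -13 -18 -20 -23 -24 -23 -24 -26 -30 -34 -35 -32 -29 -26 -25]
251 [-13 -13 -12 -14 -17 -22 -24 -26 -27 -30 -37 -48 -58 -58 -48 -33 -27 -26]
252 [-12 -13 -14 -16 -18 -24 -28 -31 -34 -42 -60 -78 -88 -87 -68 -44 -30 -26]
253 [ -16  -15  -18  -22  -26  -31  -38  -41  -46  -56  -76  -94 -105 -103
  -86  -58  -36  -27]
254 [ -24  -28  -32  -38  -42  -47  -51  -54  -55  -62  -73  -91 -102 -106
  -97  -72  -45  -30]
```

The blade rows (245–248) are about 6 px wide against 4.7 px for the shank, so the blade's width does lie along tool x.

```bash
cat >> h.py <<'E'
INS=frame(-ZA,R.from_rotvec([0,0,yaw]).apply([0,-1,0]))
L=.0776
E
python3 - <<'E'
from h import *
delta(SLOT+ZA*(L+.04)+[0,0,.01],INS)
delta(SLOT+ZA*(L+.02),INS)
E
```

```text
t 5.05 units [-0.4969 -0.7814  0.0131] [ 0.117   0.4919 -0.4379] deg [  7.   29.5 -26.3]
t 5.05 units [-0.4671 -0.7965  0.1042] [ 0.117   0.4919 -0.4379] deg [  7.   29.5 -26.3]
```

Emit:
jog_arm(moves=[-0.1,-0.16,0.0,0.02,0.1,-0.09,-1,-0.2,-0.32,0.0,0.05,0.2,-0.18,-1,-0.3,-0.48,0.0,0.07,0.3,-0.26,-1,-0.4,-0.64,0.01,0.1,0.4,-0.35,-1,-0.497,-0.781,0.013,0.117,0.492,-0.438,-1,-0.497,-0.781,0.013,0.117,0.492,-0.438,-1,-0.467,-0.796,0.104,0.117,0.492,-0.438,-1,-0.467,-0.796,0.104,0.117,0.492,-0.438,-1])

```text
time: 6.05
position: [0.4957, 0.0489, 0.1737]
tool_rot: [-3.026, -0.174, -0.684]
ft_force: [-0.2, -0.6, -1.0]
grip_width: 0.276
grip_force: 45.0
```

```bash
python3 - <<'E'
from h import *
from bench import ctrl
s=ctrl.get_state();print(s["position"],s["joint_positions"],s["ft_force"],s["torque"])
delta(SLOT+ZA*(L+.02),INS);delta(SLOT+ZA*(L+.0),INS)
o=[]
for n,x,y in("top",230,175),("scene",235,150):
    A=np.mean([ctrl.get_image(n)["pixels"].astype(float) for _ in range(2)],0)[:,:,::-1].astype(np.uint8)
    o.append(cv2.resize(A[y:y+60,x:x+60],(400,400),interpolation=cv2.INTER_CUBIC))
cv2.imwrite("pics/hov.png",np.hstack(o))
E
```

```text
[0.49569468 0.04893918 0.17369242] [-0.10935347 -0.29771362 -0.04281054  2.24845482 -0.00664895  0.74552805
 -1.60543072] [-0.17893337 -0.62637529 -0.98418179] [-1.19628449e-01  5.94012265e-01  4.15557207e-04]
t 6.05 units [-0.0212 -0.0763 -0.0911] [ 0.01    0.0748 -0.0366] deg [ 0.6  4.5 -2.2]
t 6.05 units [-0.016  -0.0771 -0.0247] [ 0.01    0.0748 -0.0366] deg [ 0.6  4.5 -2.2]
```

View pics/hov.png

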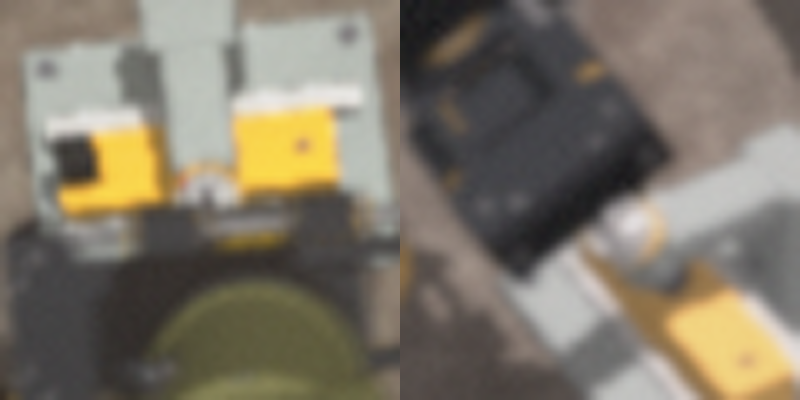

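The picture and state show the arm short of the target: joint 2 has stopped at its −0.3 limit, with the tool 4.5° short of the tilt. I'll check reachability with a kinematic model fitted to the states.

```bash
cat > kin.py <<'E'
from h import *
from scipy.optimize import least_squares
# modified DH (a,alpha) of a xArm7-like arm; verify on recorded states
def fk(q,tcp=.269):
    d=[.267,0,.293,0,.3425,0,tcp]; a=[0,0,0,.0525,.0775,0,.076]; al=[0,-1,1,1,1,1,-1]
    T=np.eye(4)
    for i in range(7):
        ca,sa=np.cos(al[i]*np.pi/2),np.sin(al[i]*np.pi/2);c,s=np.cos(q[i]),np.sin(q[i])
        T=T@np.array([[c,-s,0,a[i]],[s*ca,c*ca,-sa,-sa*d[i]],[s*sa,c*sa,ca,ca*d[i]],[0,0,0,1]])
    return T
D=[([1.21507096,.32174363,-.07006683,1.45155623,.02263326,1.37078959,-.05687629],[.23469924,-.60562005,.22157253],[-3.08639943,-.577375312,.0006948]),
([.60255638,.27581743,-.33317004,1.79253023,.10072406,1.08989478,-1.65040675],[.53549366,-.20121718,.09259286],[3.103,-.491,0]),
([-.10935347,-.29771362,-.04281054,2.24845482,-.00664895,.74552805,-1.60543072],[.49569468,.04893918,.17369242],[-3.026,-.174,-.684])]
E
python3 - <<'E'
from kin import *
np.set_printoptions(precision=4,suppress=True)
for q,p,r in D:
    T=fk(q);print(T[:3,3],np.array(p),"|",T[:3,2],R.from_rotvec(r).as_matrix()[:,2],"|",T[:3,1],R.from_rotvec(r).as_matrix()[:,1])
E
```

```text
[0.1996 0.453  0.1732] [ 0.2347 -0.6056  0.2216] | [-0.0981 -0.2167 -0.9713] [-0.0007  0.0015 -1.    ] | [ 0.9299 -0.3677 -0.0119] [ 0.3615 -0.9324 -0.0017]
[0.6209 0.212  0.3883] [ 0.5355 -0.2012  0.0926] | [ 0.4081  0.1269 -0.9041] [ 0.  0. -1.] | [0.8465 0.3184 0.4268] [-0.3087 -0.9511 -0.    ]
[ 0.3316 -0.0607  1.0247] [0.4957 0.0489 0.1737] | [ 0.9617 -0.1531  0.2275] [ 0.4267  0.0581 -0.9025] | [-0.2206  0.061   0.9735] [ 0.1166 -0.9931 -0.0088]
```

```bash
python3 - <<'E'
from kin import *
import itertools
np.set_printoptions(precision=4,suppress=True)
Rz=lambda a:R.from_euler('z',a).as_matrix();Ry=lambda a:R.from_euler('y',a).as_matrix()
def mats(q,s):
    A1=Rz(s[0]*q[0]);A2=A1@Ry(q[1]);A3=A2@Rz(s[1]*q[2]);A4=A3@Ry(q[3]);A5=A4@Rz(s[2]*q[4]);A6=A5@Ry(q[5]);A7=A6@Rz(s[3]*q[6]);return A1,A2,A3,A4,A5,A6,A7
res=[]
for s in itertools.product([-1,1],repeat=4):
    O=[mats(q,s)[-1].T@R.from_rotvec(r).as_matrix() for q,p,r in D]
    e=sum(np.linalg.norm(O[i]-O[0]) for i in(1,2)); res.append((e,s,O[0]))
res.sort(key=lambda x:x[0])
for e,s,O in res[:3]: print(e,s);print(O)
s=res[0][1]
rows,rhs=[],[]
for q,p,r in D:
    A=mats(q,s); rows.append(np.c_[np.array([0,0,1]),A[1][:,2],A[2][:,0],A[4][:,2],A[4][:,0],A[6][:,2]]);rhs+=p
M=np.vstack(rows)
for cols in([0,1,3,5],[0,1,2,3,5],[0,1,2,3,4,5]):
    x,rr,_,_=np.linalg.lstsq(M[:,cols],np.array(rhs),rcond=None);print(cols,x,M[:,cols]@x-rhs)
E
```

```text
0.0008857261612357838 (-1, -1, -1, -1)
[[-0. -1.  0.]
 [ 1. -0. -0.]
 [ 0.  0.  1.]]
0.3566101154655211 (-1, -1, 1, -1)
[[ 0.0089 -1.     -0.0027]
 [ 0.999   0.009  -0.0443]
 [ 0.0443 -0.0023  0.999 ]]
0.8459906751744053 (-1, 1, -1, -1)
[[ 0.1326 -0.9912  0.0023]
 [ 0.9902  0.1326  0.044 ]
 [-0.0439 -0.0036  0.999 ]]
[0, 1, 3, 5] [0.2719 0.5756 0.4785 0.511 ] [ 0.0224  0.009  -0.0105  0.0063  0.0138  0.0008 -0.0058  0.0265  0.0097]
[0, 1, 2, 3, 5] [ 0.3391  0.7467 -0.0672  0.4933  0.7507] [ 0.0204  0.0035 -0.0024 -0.0055  0.0009  0.0034 -0.0034  0.0269 -0.001 ]
[0, 1, 2, 3, 4, 5] [ 0.3043  0.7767 -0.0764  0.4799 -0.0388  0.7874] [ 0.0179  0.0074 -0.0018 -0.0014 -0.0029  0.0037 -0.0032  0.0273 -0.0019]
```

```bash
python3 - <<'E'
from kin import *
np.set_printoptions(precision=4,suppress=True)
Rz=lambda a:R.from_euler('z',a).as_matrix();Ry=lambda a:R.from_euler('y',a).as_matrix()
def mats(q):
    A1=Rz(-q[0]);A2=A1@Ry(q[1]);A3=A2@Rz(-q[2]);A4=A3@Ry(q[3]);A5=A4@Rz(-q[4]);A6=A5@Ry(q[5]);A7=A6@Rz(-q[6]);return A1,A2,A3,A4,A5,A6,A7
rows,rhs=[],[]
for q,p,r in D:
    A=mats(q); rows.append(np.c_[np.array([0,0,1]),A[0][:,0],A[2][:,2],A[4][:,2],A[6][:,2],A[0][:,1],A[2][:,1],A[4][:,1],A[2][:,0],A[4][:,0]]);rhs+=p
M=np.vstack(rows);rhs=np.array(rhs)
saw=np.array([.317,.081,.4,.4,.134+.15,.1925,-.1685,.1363,0,0])
for cols in([0,1,2,3,4,5],[0,2,3,4,5],[0,1,2,3,4,5,6],[0,1,2,3,4,5,6,7],[0,2,3,4,5,8,9]):
    x=np.linalg.lstsq(M[:,cols],rhs,rcond=None)[0];print(cols,x,1e3*(M[:,cols]@x-rhs))
E
```

```text
[0, 1, 2, 3, 4, 5] [ 0.2465  0.0017  0.4699  0.5127  0.3682 -0.0263] [ 0.6647 -1.1731 -0.165  -1.4469  0.4444  0.6673  0.0859  0.2503 -0.5023]
[0, 2, 3, 4, 5] [ 0.2477  0.4725  0.5138  0.3716 -0.0264] [ 0.6198 -1.3005 -0.1441 -1.4806  0.6775  0.4505  0.0538  0.1597 -0.3064]
[0, 1, 2, 3, 4, 5, 6] [ 0.2494  0.0001  0.4676  0.5131  0.3684 -0.0156 -0.011 ] [ 0.0047  0.0011  0.008  -0.0051 -0.0066 -0.0083 -0.0005  0.0035  0.0003]
[0, 1, 2, 3, 4, 5, 6, 7] [ 0.2495 -0.      0.4678  0.5131  0.3687 -0.0156 -0.0106 -0.0004] [ 0.  0. -0. -0. -0.  0.  0. -0.  0.]
[0, 2, 3, 4, 5, 8, 9] [ 0.2354  0.4728  0.5098  0.3707 -0.0266  0.0003 -0.0104] [-0.1371 -0.0901 -0.2542  0.0473  0.0994  0.4313  0.0331  0.0551 -0.177 ]
```

```bash
cat >> kin.py <<'E'
Rz=lambda a:R.from_euler('z',a).as_matrix();Ry=lambda a:R.from_euler('y',a).as_matrix()
O=np.array([[0,-1,0],[1,0,0],[0,0,1.]])
def FK(q):
    A1=Rz(-q[0]);A3=A1@Ry(q[1])@Rz(-q[2]);A5=A3@Ry(q[3])@Rz(-q[4]);A7=A5@Ry(q[5])@Rz(-q[6])
    return np.array([0,0,.2494])-.0156*A1[:,1]+.4677*A3[:,2]-.0108*A3[:,1]+.5131*A5[:,2]+.3685*A7[:,2],R.from_matrix(A7@O)
LO=np.array([-2.86,-.3,-1.38,.06,-1.56,.09,-2.69]);HI=np.array([2.86,2.09,1.24,2.45,4.7,2.05,2.69])
def ik(pos,rot,n=30,q0=None):
    rng=np.random.default_rng(0);best=None
    for k in range(n):
        s=LO+.01+(HI-LO-.02)*rng.random(7) if k or q0 is None else np.clip(q0,LO+.01,HI-.01)
        f=lambda q:(lambda a:np.r_[(a[0]-pos)*10,(a[1]*rot.inv()).as_rotvec()])(FK(q))
        r=least_squares(f,s,bounds=(LO,HI),max_nfev=60)
        if best is None or r.cost<best.cost:best=r
        if best.cost<1e-10:break
    return best.x,best.cost
E
python3 - <<'E'
from kin import *
np.set_printoptions(precision=3,suppress=True)
q0=D[2][0]
for tilt in(30,25,20):
  for d in(.02,0,-.006):
    # tip on slot axis at depth d, tool tilted less about jig Y
    z=R.from_rotvec([0,0,yaw]).apply([np.sin(np.radians(tilt)),0,-np.cos(np.radians(tilt))])
    rot=frame(z,R.from_rotvec([0,0,yaw]).apply([0,-1,0]));pos=SLOT+ZA*d-z*L
    x,c=ik(pos,rot,15,q0);p,r=FK(x);print(tilt,d,x,"perr mm",1e3*(p-pos),"rot deg",np.degrees((r*rot.inv()).magnitude()))
E
```

```text
30 0.02 [-0.024 -0.3   -0.157  2.186 -0.052  0.872 -1.572] perr mm [ 4.76   0.656 -1.575] rot deg 8.183285402042364
30 0 [-0.026 -0.3   -0.16   2.236 -0.051  0.771 -1.575] perr mm [ 3.306  0.459 -1.284] rot deg 5.266411585512942
30 -0.006 [-0.026 -0.3   -0.161  2.252 -0.05   0.738 -1.576] perr mm [ 2.791  0.389 -1.136] rot deg 4.323666819268535
25 0.02 [-0.028 -0.3   -0.156  2.178 -0.046  0.874 -1.578] perr mm [ 1.679  0.237 -0.543] rot deg 2.8860761921595515
25 0 [-0.028 -0.3   -0.16   2.228 -0.045  0.775 -1.581] perr mm [ 0.034  0.005 -0.013] rot deg 0.053789391060005534
25 -0.006 [-0.333 -0.3    0.098  2.239  0.089  0.767 -1.699] perr mm [-0. -0. -0.] rot deg 4.2973607652180934e-11
20 0.02 [-0.156 -0.266 -0.049  2.139  0.005  0.919 -1.623] perr mm [ 0. -0. -0.] rot deg 1.1745631045216858e-06
20 0 [-0.156 -0.228 -0.049  2.146  0.008  0.875 -1.625] perr mm [ 0.  0. -0.] rot deg 4.487635992627845e-06
20 -0.006 [-0.081 -0.214 -0.115  2.145 -0.013  0.861 -1.607] perr mm [-0. -0. -0.] rot deg 3.222603649235798e-08
```

A model fit shows that a tool tilt of about 22° reaches the slot with the tip exactly on it, which is inside the 0.2 rad limit. Joint 7 also needs a half turn first, so that it has room to drive clockwise. I'll retract upward and turn at the same time.

```bash
cat >> h.py <<'E'
def tilt(t,spin=0,flip=1):  # tool tilted t deg towards jig x, closing along jig y*flip, spin rad about tool z
    J=R.from_rotvec([0,0,yaw]);z=J.apply([np.sin(np.radians(t)),0,-np.cos(np.radians(t))])
    return frame(z,J.apply([0,flip,0]))*R.from_rotvec([0,0,spin])
def tipat(p,rot): return np.asarray(p)-rot.apply([0,0,1])*L
E
python3 - <<'E'
from kin import *
np.set_printoptions(precision=3,suppress=True)
for d in(.045,.02,-.006):
  r=tilt(22);p=tipat(SLOT+ZA*d,r);x,c=ik(p,r,15);print(d,x,c,p)
r0=tilt(22,0,-1)
for k in(1,2,3):
    print(k);delta(tipat(SLOT+[0,0,.045],r0),r0*R.from_rotvec([0,0,-np.radians(58*k)]))
E
```

```text
0.045 [-0.028 -0.3   -0.152  2.118 -0.045  0.986  1.563] 0.0013216916734288616 [0.473 0.069 0.222]
0.02 [ 0.167 -0.3   -0.317  2.165 -0.12   0.881  1.629] 3.216658676009819e-17 [0.485 0.071 0.201]
-0.006 [-0.549 -0.276  0.289  2.193  0.155  0.836  1.389] 8.27489966588277e-24 [0.498 0.073 0.178]
1
t 6.25 units [ 0.084 -0.069 -0.16 ] [ 0.031 -0.051 -0.999] deg [  1.8  -3.1 -59.9]
2
t 6.25 units [ 0.084 -0.069 -0.16 ] [ 0.059 -0.034 -1.965] deg [   3.5   -2.1 -117.9]
3
t 6.25 units [ 0.084 -0.069 -0.16 ] [ 0.087 -0.002 -2.931] deg [   5.2   -0.1 -175.9]
```

Emit:
jog_arm(moves=[0.02,0,-0.08,0,0,0,-1,0.05,-0.03,-0.16,0,0,-0.15,-1,0.084,-0.069,-0.16,0,0,-0.32,-1,0.084,-0.069,-0.16,0.01,-0.02,-0.5,-1,0.084,-0.069,-0.16,0.02,-0.03,-0.66,-1,0.084,-0.069,-0.16,0.03,-0.04,-0.82,-1,0.084,-0.069,-0.16,0.03,-0.05,-0.98,-1,0.084,-0.069,-0.16,0.03,-0.05,-0.98,-1])

```text
time: 7.25
position: [0.4961, 0.0704, 0.2291]
tool_rot: [2.473, 1.587, 0.525]
ft_force: [-0.6, 0.4, -0.6]
grip_width: 0.276
grip_force: 45.0
```

Emit:
jog_arm(moves=[0,0,0,0,0,-0.16,-1,0,0,0,0,0,-0.32,-1,0,0,0,0,0,-0.48,-1,0,0,0,0,0,-0.64,-1,0,0,0,0,0,-0.8,-1,0,0,0,0,0,-0.96,-1,0,0,0,0,0,-1,-1,0,0,0,0,0,-1,-1])

```text
time: 8.25
position: [0.4956, 0.0708, 0.2286]
tool_rot: [1.29, 2.498, 0.323]
ft_force: [0.1, -0.1, -0.2]
grip_width: 0.271
grip_force: 45.0
```

```bash
python3 - <<'E'
from kin import *
from bench import ctrl
s=ctrl.get_state();print(s["position"],s["joint_positions"].round(3))
r=tilt(22)
delta(tipat(SLOT+[0,0,.03],r),r);delta(tipat(SLOT+ZA*.008,r),r)
E
```

```text
[0.49564323 0.07078691 0.2285969 ] [-0.222 -0.296  0.009  2.117  0.032  0.936  0.39 ]
t 8.25 units [ 0.0142 -0.0152  0.0471] [ 2.0000e-04  2.6000e-03 -1.0585e+00] deg [  0.    0.2 -63.5]
t 8.25 units [ 0.0327 -0.0521  0.1133] [ 2.0000e-04  2.6000e-03 -1.0585e+00] deg [  0.    0.2 -63.5]
```

Emit:
jog_arm(moves=[0.014,-0.015,0.047,0,0,-0.16,-1,0.014,-0.015,0.047,0,0,-0.32,-1,0.014,-0.015,0.047,0,0,-0.48,-1,0.014,-0.015,0.047,0,0,-0.64,-1,0.014,-0.015,0.047,0,0,-0.8,-1,0.014,-0.015,0.047,0,0,-0.96,-1,0.014,-0.015,0.047,0,0,-1,-1,0.014,-0.015,0.047,0,0,-1,-1])

```text
time: 9.25
position: [0.4951, 0.0728, 0.2131]
tool_rot: [-0.131, 2.754, 0.057]
ft_force: [-0.1, -0.1, -1.0]
grip_width: 0.272
grip_force: 45.0
```

```bash
python3 - <<'E'
from kin import *
from bench import ctrl
s=ctrl.get_state();print(s["position"],s["joint_positions"].round(3),s["ft_force"],s["torque"])
r=tilt(22)
for d in(.01,.0,-.006):delta(tipat(SLOT+ZA*d,r),r)
A=np.mean([ctrl.get_image("scene")["pixels"].astype(float) for _ in range(3)],0)[:,:,::-1].astype(np.uint8)
cv2.imwrite("pics/hov2.png",A)
p=s["position"]+R.from_rotvec(s["tool_rot"]).apply([0,0,L]);print("tip",p,proj("scene",p),proj("scene",SLOT))
cv2.imwrite("pics/hov2c.png",cv2.resize(A[150:215,225:310],(784,600),interpolation=cv2.INTER_CUBIC))
E
```

```text
[0.49508138 0.07282486 0.21314408] [-0.355 -0.295  0.115  2.144  0.083  0.907  1.389] [-0.11919545 -0.09563903 -0.9731059 ] [0.02128991 0.36323373 0.02282586]
t 9.25 units [ 0.0419 -0.0035  0.0593] [-0.0009  0.002  -0.0575] deg [-0.1  0.1 -3.5]
t 9.25 units [ 0.0373 -0.0032  0.0924] [-0.0009  0.002  -0.0575] deg [-0.1  0.1 -3.5]
t 9.25 units [ 0.0346 -0.003   0.1122] [-0.0009  0.002  -0.0575] deg [-0.1  0.1 -3.5]
tip [0.52395759 0.07727188 0.14125424] [265.4453072  174.49494401] [265.62142169 182.22160343]
```

View pics/hov2c.png

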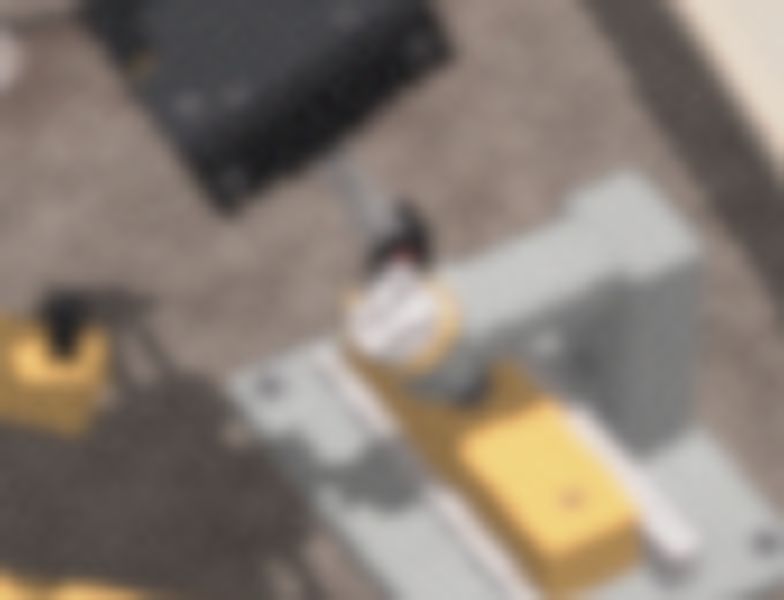

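The picture shows the blade tip at crop (395,235), directly above the screw head centred near (400,315). Relative to the tip, that agrees with the prediction to about 1 px. That is my last picture, so I'll rely on numbers and force from here. I'll ease the blade in.

Emit:
jog_arm(moves=[0.03,-0.003,0.03,0,0,-0.06,-1,0.042,-0.003,0.059,0,0,-0.06,-1,0.042,-0.003,0.059,0,0,-0.06,-1,0.04,-0.003,0.075,0,0,-0.06,-1,0.037,-0.003,0.09,0,0,-0.06,-1,0.036,-0.003,0.097,0,0,-0.06,-1,0.036,-0.003,0.103,0,0,-0.06,-1,0.036,-0.003,0.103,0,0,-0.06,-1])

```text
time: 10.4
position: [0.4965, 0.0732, 0.1801]
tool_rot: [-0.222, 2.748, 0.039]
ft_force: [-0.1, -0.1, -1.8]
grip_width: 0.274
grip_force: 45.0
```

```bash
cat >> h.py <<'E'
def rep(r=None,d=-.006):
    from bench import ctrl
    s=ctrl.get_state();q=R.from_rotvec(s["tool_rot"]);J=frame(-ZA,R.from_rotvec([0,0,yaw]).apply([0,1,0]))
    tip=s["position"]+q.apply([0,0,L]);e=tip-SLOT;Jx=R.from_rotvec([0,0,yaw])
    Xs=np.cross(Jx.apply([0,1,0]),ZA)
    print("t",s["time"],"tip-slot mm: X,Y,axis",np.round(1e3*np.array([e@Xs,e@Jx.apply([0,1,0]),e@ZA]),2),"F tool",q.inv().apply(s["ft_force"]).round(2),"M tool",q.inv().apply(s["torque"]).round(3),"w",round(s["grip_width"]*87,2),"q",s["joint_positions"].round(2)[[1,6]])
E
python3 - <<'E'
from h import *
rep()
r=tilt(22)
for d in(-.003,-.006):delta(tipat(SLOT+ZA*d,r),r)
E
```

```text
t 10.4 tip-slot mm: X,Y,axis [-0.19  0.45 -3.47] F tool [ 0.78 -0.09  1.65] M tool [-0.077  0.349  0.05 ] w 23.84 q [-0.26  1.46]
t 10.4 units [-0.0008 -0.0017 -0.0016] [-0.0007  0.0015  0.0059] deg [-0.   0.1  0.4]
t 10.4 units [-0.0022 -0.0017  0.0083] [-0.0007  0.0015  0.0059] deg [-0.   0.1  0.4]
```

Emit:
jog_arm(moves=[-0.001,-0.0015,0.002,0,0,0,-1,-0.002,-0.0015,0.004,0,0,0,-1,-0.002,-0.0015,0.006,0,0,0,-1,-0.002,-0.0015,0.008,0,0,0,-1,-0.002,-0.0015,0.008,0,0,0,-1,-0.002,-0.0015,0.008,0,0,0,-1,-0.002,-0.0015,0.008,0,0,0,-1,-0.002,-0.0015,0.008,0,0,0,-1])

```text
time: 11.4
position: [0.4981, 0.073, 0.1783]
tool_rot: [-0.222, 2.748, 0.039]
ft_force: [-0.3, 0.7, -0.9]
grip_width: 0.277
grip_force: 45.0
```

```bash
python3 -c "
from h import *
rep()"
```

```text
t 11.4 tip-slot mm: X,Y,axis [ 0.2  -0.08 -5.82] F tool [0.52 0.75 0.71] M tool [-0.088  0.363  0.022] w 24.12 q [-0.26  1.46]
```

Emit:
jog_arm(moves=[0,0,0,0,0,0.03,-1,0,0,0,0,0,0.06,-1,0,0,0,0,0,0.09,-1,0,0,0,0,0,0.12,-1,0,0,0,0,0,0.15,-1,0,0,0,0,0,0.15,-1,0,0,0,0,0,0.15,-1,0,0,0,0,0,0.15,-1])

```text
time: 12.4
position: [0.4981, 0.073, 0.1783]
tool_rot: [-0.006, 2.759, 0.081]
ft_force: [0.2, -0.1, -1.3]
grip_width: 0.272
grip_force: 45.0
```

```bash
python3 -c "
from h import *
rep()"
```

```text
t 12.4 tip-slot mm: X,Y,axis [ 0.2  -0.07 -5.83] F tool [ 0.32 -0.16  1.21] M tool [-0.041  0.378  0.071] w 23.7 q [-0.26  1.31]
```

Emit:
jog_arm(moves=[0,0,0,0,0,0.03,-1,0,0,0,0,0,0.06,-1,0,0,0,0,0,0.09,-1,0,0,0,0,0,0.12,-1,0,0,0,0,0,0.15,-1,0,0,0,0,0,0.15,-1,0,0,0,0,0,0.15,-1,0,0,0,0,0,0.15,-1])

```text
time: 13.4
position: [0.498, 0.0729, 0.1782]
tool_rot: [0.211, 2.755, 0.123]
ft_force: [0.0, -1.0, -0.4]
grip_width: 0.269
grip_force: 45.0
```

```bash
cat >> h.py <<'E'
def mz(n=4):
    from bench import ctrl
    o=[]
    for k in range(n):
        s=ctrl.get_state();q=R.from_rotvec(s["tool_rot"]);o.append(np.r_[q.inv().apply(s["torque"]),q.inv().apply(s["ft_force"])]);ctrl.get_image("top")
    o=np.array(o);print("M",o[:,:3].mean(0).round(3),"sd",o[:,:3].std(0).round(3),"F",o[:,3:].mean(0).round(2))
E
python3 -c "
from h import *
rep();mz(6)"
```

```text
t 13.4 tip-slot mm: X,Y,axis [ 0.05 -0.16 -5.85] F tool [-0.05 -1.01  0.33] M tool [ 0.361  0.516 -0.043] w 23.4 q [-0.25  1.16]
M [ 0.388  0.457 -0.051] sd [0.019 0.041 0.031] F [ 1.05 -1.38  0.74]
```

Emit:
jog_arm(moves=[0,0,0,0,0,0.03,-1,0,0,0,0,0,0.06,-1,0,0,0,0,0,0.09,-1,0,0,0,0,0,0.12,-1,0,0,0,0,0,0.15,-1,0,0,0,0,0,0.15,-1,0,0,0,0,0,0.15,-1,0,0,0,0,0,0.15,-1])

```text
time: 14.7
position: [0.498, 0.0729, 0.1782]
tool_rot: [0.427, 2.736, 0.164]
ft_force: [-0.4, -2.0, -1.0]
grip_width: 0.273
grip_force: 45.0
```

```bash
python3 -c "
from h import *
rep();mz(6)"
```

```text
t 14.7 tip-slot mm: X,Y,axis [ 0.12 -0.08 -5.85] F tool [ 0.07 -2.13  0.7 ] M tool [ 0.649  0.437 -0.118] w 23.71 q [-0.25  1.01]
M [ 0.663  0.437 -0.111] sd [0.022 0.019 0.014] F [ 0.27 -1.77  0.57]
```

Emit:
jog_arm(moves=[0,0,0,0,0,0.025,-1,0,0,0,0,0,0.05,-1,0,0,0,0,0,0.075,-1,0,0,0,0,0,0.1,-1,0,0,0,0,0,0.1,-1,0,0,0,0,0,0.1,-1,0,0,0,0,0,0.1,-1,0,0,0,0,0,0.1,-1])

```text
time: 16.0
position: [0.498, 0.073, 0.1782]
tool_rot: [0.571, 2.715, 0.191]
ft_force: [-1.0, -2.4, -1.1]
grip_width: 0.273
grip_force: 45.0
```

```bash
python3 -c "
from h import *
rep();mz(6)"
```

```text
t 16.0 tip-slot mm: X,Y,axis [ 0.04 -0.05 -5.84] F tool [ 0.25 -2.75  0.52] M tool [ 0.793  0.474 -0.114] w 23.72 q [-0.25  0.91]
M [ 0.866  0.506 -0.111] sd [0.038 0.022 0.033] F [ 0.8  -2.27  0.01]
```

Emit:
jog_arm(moves=[0,0,0,0,0,0.025,-1,0,0,0,0,0,0.05,-1,0,0,0,0,0,0.075,-1,0,0,0,0,0,0.1,-1,0,0,0,0,0,0.1,-1,0,0,0,0,0,0.1,-1,0,0,0,0,0,0.1,-1,0,0,0,0,0,0.1,-1])

```text
time: 17.3
position: [0.498, 0.073, 0.1782]
tool_rot: [0.714, 2.687, 0.218]
ft_force: [-1.1, -1.8, -2.0]
grip_width: 0.274
grip_force: 45.0
```

```bash
python3 -c "
from h import *
rep();mz(6)"
```

```text
t 17.3 tip-slot mm: X,Y,axis [ 0.13 -0.06 -5.83] F tool [ 0.6  -2.54  1.35] M tool [ 1.003  0.573 -0.143] w 23.81 q [-0.25  0.82]
M [ 1.015  0.561 -0.136] sd [0.026 0.033 0.016] F [ 0.69 -2.83  0.27]
```

Emit:
jog_arm(moves=[0,0,0,0,0,0.025,-1,0,0,0,0,0,0.05,-1,0,0,0,0,0,0.075,-1,0,0,0,0,0,0.1,-1,0,0,0,0,0,0.1,-1,0,0,0,0,0,0.1,-1,0,0,0,0,0,0.1,-1,0,0,0,0,0,0.1,-1])

```text
time: 18.6
position: [0.4981, 0.073, 0.1782]
tool_rot: [0.855, 2.652, 0.244]
ft_force: [-3.3, -2.1, -1.1]
grip_width: 0.274
grip_force: 45.0
```

```bash
python3 -c "
from h import *
rep();mz(6)"
```

```text
t 18.6 tip-slot mm: X,Y,axis [ 0.18 -0.04 -5.83] F tool [ 1.6  -3.75 -0.3 ] M tool [ 1.135  0.501 -0.152] w 23.82 q [-0.25  0.72]
M [ 1.124  0.498 -0.108] sd [0.029 0.02  0.024] F [ 0.95 -3.05 -0.11]
```

Emit:
jog_arm(moves=[0,0,0,0,0,0.025,-1,0,0,0,0,0,0.05,-1,0,0,0,0,0,0.075,-1,0,0,0,0,0,0.1,-1,0,0,0,0,0,0.1,-1,0,0,0,0,0,0.1,-1,0,0,0,0,0,0.1,-1,0,0,0,0,0,0.1,-1])

```text
time: 19.9
position: [0.498, 0.073, 0.1782]
tool_rot: [0.996, 2.611, 0.27]
ft_force: [-2.6, -1.9, -1.1]
grip_width: 0.273
grip_force: 45.0
```

```bash
python3 -c "
from h import *
rep();mz(8)"
```

```text
t 19.9 tip-slot mm: X,Y,axis [ 0.14 -0.04 -5.84] F tool [ 0.86 -3.3  -0.08] M tool [ 1.194  0.402 -0.186] w 23.79 q [-0.25  0.62]
M [ 1.229  0.421 -0.164] sd [0.037 0.026 0.02 ] F [ 1.02 -3.29  0.57]
```

Emit:
jog_arm(moves=[0,0,0,0,0,0.025,-1,0,0,0,0,0,0.05,-1,0,0,0,0,0,0.075,-1,0,0,0,0,0,0.1,-1,0,0,0,0,0,0.1,-1,0,0,0,0,0,0.1,-1,0,0,0,0,0,0.1,-1,0,0,0,0,0,0.1,-1])

```text
time: 21.3
position: [0.4981, 0.073, 0.1782]
tool_rot: [1.134, 2.562, 0.295]
ft_force: [-2.2, -2.5, -1.1]
grip_width: 0.275
grip_force: 45.0
```

```bash
python3 -c "
from h import *
rep();mz(10)"
```

```text
t 21.3 tip-slot mm: X,Y,axis [ 0.16 -0.07 -5.84] F tool [-0.22 -3.5   0.05] M tool [ 1.264  0.325 -0.152] w 23.91 q [-0.25  0.52]
M [ 1.296  0.34  -0.18 ] sd [0.02  0.026 0.023] F [ 0.55 -3.9  -0.15]
```

The axial torque sat near −0.12 N m, then stepped to −0.164 and −0.180. The nose has touched and is roughly 0.1 rad past, so it is nipped. I'll back off the play and withdraw.

```bash
python3 - <<'E'
from kin import *
from bench import ctrl
s=ctrl.get_state();rc=R.from_rotvec(s["tool_rot"])
rb=rc*R.from_rotvec([0,0,-.1])
for d in(.002,.012):delta(tipat(SLOT+ZA*d,rb),rb)
delta(tipat(SLOT+ZA*.012+[0,0,.05],rb),rb)
# upright with same heading of tool y
y=rc.apply([0,1,0]);h=np.degrees(np.arctan2(y[1],y[0]));print("heading",h)
for hh in(h,h-90,72):
    p=[.535,-.2015,.2265];x,c=ik(p,down(hh),5,s["joint_positions"]);print(hh,x.round(2),c)
E
```

```text
t 21.8 units [ 0.0024 -0.0034 -0.0258] [-0.      0.     -0.0955] deg [-0.   0.  -5.7]
t 21.8 units [ 0.0049 -0.0073 -0.0588] [-0.      0.     -0.0955] deg [-0.   0.  -5.7]
t 21.8 units [-0.0297  0.0451 -0.2132] [-0.      0.     -0.0955] deg [-0.   0.  -5.7]
heading 44.28396559123438
44.28396559123438 [-0.    0.15  0.35  1.66 -0.05  1.34  1.13] 1.0329590355614532e-16
-45.71603440876562 [ 0.99  0.23 -0.78  1.62  0.16  1.36 -0.61] 5.569164943565204e-16
72 [-0.09  0.16  0.46  1.66 -0.07  1.34  1.63] 3.214973676562821e-17
```

Emit:
jog_arm(moves=[0,0,0,0,0,-0.05,-1,0,0,0,0,0,-0.095,-1,0.001,-0.002,-0.013,0,0,-0.095,-1,0.0024,-0.0034,-0.026,0,0,-0.095,-1,0.005,-0.007,-0.059,0,0,-0.095,-1,-0.01,0.02,-0.13,0,0,-0.095,-1,-0.03,0.045,-0.213,0,0,-0.095,-1,-0.03,0.045,-0.213,0,0,-0.095,-1])

```text
time: 22.8
position: [0.4956, 0.072, 0.2455]
tool_rot: [1.004, 2.606, 0.272]
ft_force: [0.1, -0.7, -0.9]
grip_width: 0.274
grip_force: 45.0
```

```bash
python3 - <<'E'
from kin import *
from bench import ctrl
rep();print(ctrl.get_state()["position"])
delta([.535,-.2015,.2265],down(44))
E
```

```text
t 22.8 tip-slot mm: X,Y,axis [31.68 -0.73 53.67] F tool [-0.33 -0.68  0.89] M tool [0.3   0.212 0.01 ] w 23.82 q [-0.3   0.67]
[0.49560917 0.07196812 0.24547503]
t 22.8 units [-0.6944 -0.6057  0.0558] [0.2944 0.224  0.0633] deg [17.7 13.4  3.8]
```

Emit:
jog_arm(moves=[-0.1,-0.09,0.0,0.05,0.04,0.01,-1,-0.22,-0.19,0.01,0.1,0.08,0.02,-1,-0.35,-0.3,0.02,0.15,0.12,0.03,-1,-0.48,-0.42,0.03,0.2,0.16,0.04,-1,-0.6,-0.52,0.045,0.25,0.2,0.05,-1,-0.694,-0.606,0.056,0.294,0.224,0.063,-1,-0.694,-0.606,0.056,0.294,0.224,0.063,-1,-0.694,-0.606,0.056,0.294,0.224,0.063,-1])

```text
time: 23.8
position: [0.5331, -0.2, 0.2228]
tool_rot: [-1.221, -2.889, 0.003]
ft_force: [0.3, 0.0, -1.8]
grip_width: 0.276
grip_force: 45.0
```

```bash
python3 - <<'E'
from kin import *
from bench import ctrl
# settle check + where the shank/tip and hole are in the top view is hidden; rely on first grasp pose
delta([.535,-.2015,.2265],down(44));delta([.535,-.2015,.16],down(44));delta([.535,-.2015,.0945],down(44))
import numpy as np
m=cv2.imread("pics/avg_top.png")[190:240,330:380].astype(int)
b,g,r=m[...,0],m[...,1],m[...,2]
A=(ctrl.get_image("top")["pixels"])
# tab: dark mask on the top view near jig
T=A[175:225,225:300].astype(int);mk=(T.max(2)<60)
n,l,st,c=cv2.connectedComponentsWithStats(mk.astype(np.uint8))
for i in range(1,n):
    if st[i,4]>8: print("dark",st[i],c[i]+[225,175],onz("top",*(c[i]+[225,175]),.08))
E
```

```text
t 23.8 units [-0.0079  0.0009 -0.0123] [-0.0034 -0.0039  0.0027] deg [-0.2 -0.2  0.2]
t 23.8 units [-0.0088  0.0017  0.2093] [-0.0034 -0.0039  0.0027] deg [-0.2 -0.2  0.2]
t 23.8 units [-0.0097  0.0024  0.4277] [-0.0034 -0.0039  0.0027] deg [-0.2 -0.2  0.2]
```

Emit:
jog_arm(moves=[-0.008,0.001,0.0,0,0,0,-1,-0.008,0.001,0.05,0,0,0,-1,-0.009,0.0015,0.12,0,0,0,-1,-0.009,0.002,0.2,0,0,0,-1,-0.009,0.002,0.28,0,0,0,-1,-0.009,0.002,0.36,0,0,0,-1,-0.0095,0.0025,0.42,0,0,0,-1,-0.0095,0.0025,0.42,0,0,0,-1])

```text
time: 24.85
position: [0.5339, -0.2021, 0.0955]
tool_rot: [-1.221, -2.886, 0.004]
ft_force: [0.8, -0.9, -0.5]
grip_width: 0.273
grip_force: 45.0
```

```bash
python3 - <<'E'
from kin import *
from bench import ctrl
rep();print(ctrl.get_state()["position"])
delta([.535,-.2015,.0932],down(44))
E
```

```text
t 24.85 tip-slot mm: X,Y,axis [ -76.08 -277.18  -63.93] F tool [-1.17 -0.08  0.45] M tool [-0.162 -0.074 -0.004] w 23.76 q [0.26 1.12]
[ 0.53389586 -0.20212811  0.09549287]
t 24.85 units [-0.0011  0.0041  0.0076] [-0.0052 -0.006   0.0022] deg [-0.3 -0.4  0.1]
```

Seated with no resistance. I'll lower the last 2 mm, release, and then lift clear.

Emit:
jog_arm(moves=[-0.001,0.003,0.004,0,0,0,-1,-0.001,0.003,0.0075,0,0,0,-1,-0.001,0.003,0.0075,0,0,0,-1,-0.001,0.003,0.0075,0,0,0,1,-0.001,0.003,0.0075,0,0,0,1,-0.001,0.003,0.0075,0,0,0,1,-0.001,0.003,0.0075,0,0,0,1,-0.001,0.003,0.0075,0,0,0,1])

```text
time: 25.85
position: [0.5361, -0.2024, 0.0951]
tool_rot: [-1.223, -2.889, 0.003]
ft_force: [0.8, 0.4, 0.3]
grip_width: 0.755
grip_force: 0.0
```

Emit:
jog_arm(moves=[0,0,-0.05,0,0,0,1,0,0,-0.15,0,0,0,1,0,0,-0.25,0,0,0,1,0,0,-0.35,0,0,0,1,0,0,-0.45,0,0,0,1,0,0,-0.45,0,0,0,1,0,0,-0.45,0,0,0,1,0,0,-0.45,0,0,0,1])

```text
time: 26.85
position: [0.5361, -0.2021, 0.229]
tool_rot: [-1.222, -2.887, 0.004]
ft_force: [-0.4, 0.5, -0.8]
grip_width: 1.002
grip_force: 0.0
```

```bash
python3 - <<'E'
from kin import *
from bench import ctrl
np.set_printoptions(precision=4,suppress=True)
s=ctrl.get_state();print(s["position"],s["joint_positions"].round(2),s["grip_width"])
A={n:np.mean([ctrl.get_image(n)["pixels"].astype(float) for _ in range(3)],0) for n in("top","scene")}
for n,(x0,y0,x1,y1) in(("top",(225,175,300,225)),("scene",(240,160,300,200))):
  for nm,B in(("now",A[n]),("start",cv2.imread(f"pics/avg_{n}.png")[:,:,::-1].astype(float))):
    T=B[y0:y1,x0:x1];w=np.clip(90-T.max(2),0,60);mk=(w>10).astype(np.uint8)
    k,l,st,c=cv2.connectedComponentsWithStats(mk)
    for i in range(1,k):
        if st[i,4]>8:
            m=cv2.moments(np.where(l==i,w,0).astype(np.float32));u=[m["m10"]/m["m00"]+x0,m["m01"]/m["m00"]+y0];print(n,nm,st[i],np.array(u),onz(n,*u,.08))
# driver cap now: dark region near stand, top view
B=A["top"][190:235,330:375];mk=((B.max(2)<75)).astype(np.uint8);k,l,st,c=cv2.connectedComponentsWithStats(mk)
print([(st[i].tolist(),(c[i]+[330,190]).round(1)) for i in range(1,k) if st[i,4]>6])
J=R.from_rotvec([0,0,yaw]);tab=jig((.5634,.0832),[0,.056,0])
for hh in(8.9,-171.1):
    x,c=ik([tab[0],tab[1],.05],down(hh),6,s["joint_positions"]);print(hh,x.round(2),c)
E
```

```text
[ 0.5361 -0.2021  0.229 ] [ 0.16  0.16  0.17  1.64 -0.03  1.35  1.11] 1.0018191447574842
top now [14 22  5  5 21] [240.8694 198.9743] [0.549  0.1403 0.08  ]
top start [14 21  5  6 24] [240.9505 198.8248] [0.5495 0.14   0.08  ]
scene now [26 13  5  6 25] [267.792  175.5151] [0.5513 0.1297 0.08  ]
scene start [26 13  5  5 20] [267.8921 174.9333] [0.5525 0.1319 0.08  ]
[]
8.9 [-0.41  0.3   0.14  1.84 -0.05  1.   -0.1 ] 3.854495064771413e-18
-171.1 [ 0.51  0.49 -0.97  1.81  0.45  1.09  2.67] 6.060425136177207e-17
```

```bash
python3 - <<'E'
from h import *
delta([.5536,.1393,.20],down(8.9));delta([.5536,.1393,.0503],down(8.9))
E
```

```text
t 27.15 units [0.7775 0.8337 0.0984] [-0.005  -0.0024  0.5869] deg [-0.3 -0.1 35.2]
t 27.15 units [0.7755 0.8358 0.5974] [-0.005  -0.0024  0.5869] deg [-0.3 -0.1 35.2]
```

Emit:
jog_arm(moves=[0.1,0.11,0,0,0,0.1,1,0.22,0.24,0.01,0,0,0.2,1,0.35,0.38,0.02,0,0,0.3,1,0.48,0.52,0.04,0,0,0.4,1,0.6,0.65,0.06,0,0,0.5,1,0.7,0.76,0.08,0,0,0.587,1,0.777,0.834,0.098,0,0,0.587,1,0.777,0.834,0.098,0,0,0.587,1])

```text
time: 28.15
position: [0.5529, 0.143, 0.1997]
tool_rot: [-2.032, -2.389, 0.006]
ft_force: [0.3, 0.1, -0.3]
grip_width: 0.997
grip_force: 0.0
```

```bash
python3 - <<'E'
from h import *
from bench import ctrl
s=ctrl.get_state();print(s["position"],s["joint_positions"].round(2))
delta([.5536,.1393,.20],down(8.9));delta([.5536,.1393,.0503],down(8.9))
A=np.mean([ctrl.get_image("top")["pixels"].astype(float) for _ in range(3)],0)
B=A[185:245,325:390];mk=((B.max(2)<80)).astype(np.uint8);k,l,st,c=cv2.connectedComponentsWithStats(mk)
print([(st[i].tolist(),(c[i]+[325,185]).round(1),onz("top",*(c[i]+[325,185]),.143).round(4)) for i in range(1,k) if st[i,4]>6])
E
```

```text
[0.55289845 0.14298262 0.19970597] [-0.25  0.17 -0.06  1.68  0.01  1.3  -0.14]
t 28.15 units [-0.0125  0.0003 -0.001 ] [-0.0061 -0.0017  0.0057] deg [-0.4 -0.1  0.3]
t 28.15 units [-0.0134  0.0035  0.498 ] [-0.0061 -0.0017  0.0057] deg [-0.4 -0.1  0.3]
[([30, 16, 5, 5, 18], array([356.9, 202.9]), array([ 0.5362, -0.2016,  0.143 ]))]
```

The driver's cap is back over the hole at (0.536, −0.202), upright. Next I'll lower onto the tab and grip it.

Emit:
jog_arm(moves=[-0.0125,0,0.02,0,0,0,1,-0.013,0.001,0.1,0,0,0,1,-0.013,0.002,0.2,0,0,0,1,-0.013,0.003,0.3,0,0,0,1,-0.0135,0.003,0.4,0,0,0,1,-0.0135,0.0035,0.46,0,0,0,1,-0.0135,0.0035,0.498,0,0,0,1,-0.0135,0.0035,0.498,0,0,0,1])

```text
time: 29.3
position: [0.5547, 0.135, 0.0508]
tool_rot: [-2.04, -2.384, 0.006]
ft_force: [0.1, 0.3, -0.3]
grip_width: 1.0
grip_force: 0.0
```

```bash
python3 - <<'E'
from h import *
from bench import ctrl
s=ctrl.get_state();print(s["position"],s["ft_force"],s["torque"])
delta([.5536,.1393,.0503],down(8.9))
E
```

```text
[0.55473163 0.13495943 0.05076354] [ 0.06575349  0.30805156 -0.3090849 ] [ 0.018217   -0.13841153  0.05253473]
t 29.3 units [ 0.0149 -0.0015  0.0016] [-0.0054 -0.0003 -0.0003] deg [-0.3 -0.  -0. ]
```

Emit:
jog_arm(moves=[0,0,0,0,0,0,-1,0,0,0,0,0,0,-1,0,0,0,0,0,0,-1,0,0,0,0,0,0,-1,0,0,0,0,0,0,-1,0,0,0,0,0,0,-1,0,0,0,0,0,0,-1,0,0,0,0,0,0,-1], newtons=40)

```text
time: 30.3
position: [0.5551, 0.1353, 0.0511]
tool_rot: [-2.04, -2.385, 0.005]
ft_force: [0.9, 0.5, -0.3]
grip_width: 0.202
grip_force: 40.0
```

```bash
python3 - <<'E'
from h import *
from bench import ctrl
s=ctrl.get_state();print(s["position"],s["ft_force"],s["torque"],s["grip_width"]*87)
J=R.from_rotvec([0,0,yaw]).apply([0,1,0]);q=R.from_rotvec(s["tool_rot"]);print("units for 20mm +y",q.inv().apply(J*.02)/.3)
E
```

```text
[0.5550925  0.13534207 0.05107312] [ 0.89441958  0.52089622 -0.2640699 ] [ 0.04866337 -0.38818641  0.11911804] 17.54994867419406
units for 20mm +y [6.66666578e-02 1.20698135e-05 3.22401281e-05]
```

Emit:
jog_arm(moves=[0.01,0,0,0,0,0,-1,0.02,0,0,0,0,0,-1,0.03,0,0,0,0,0,-1,0.04,0,0,0,0,0,-1,0.05,0,0,0,0,0,-1,0.06,0,0,0,0,0,-1,0.067,0,0,0,0,0,-1,0.067,0,0,0,0,0,-1])

```text
time: 31.3
position: [0.5524, 0.1519, 0.0511]
tool_rot: [-2.045, -2.384, 0.009]
ft_force: [1.0, -6.3, 1.1]
grip_width: 0.206
grip_force: 40.0
```

```bash
python3 - <<'E'
from h import *
from bench import ctrl
s=ctrl.get_state();print(s["position"],s["ft_force"],s["torque"],s["grip_width"]*87)
d=s["position"]-[.5551,.1353,.0511];J=R.from_rotvec([0,0,yaw]).apply([0,1,0]);print(d@J*1e3, s["ft_force"]@J)
E
```

```text
[0.55239268 0.15189378 0.05106682] [ 1.02111431 -6.28106406  1.1274193 ] [-1.2440318  -0.40593414  0.00915318] 17.960010491128266
16.81283608744967 -6.36341620025354
```

Emit:
jog_arm(moves=[0.002,0,0,0,0,0,-1,0.004,0,0,0,0,0,-1,0.006,0,0,0,0,0,-1,0.008,0,0,0,0,0,-1,0.01,0,0,0,0,0,-1,0.012,0,0,0,0,0,-1,0.014,0,0,0,0,0,-1,0.016,0,0,0,0,0,-1])

```text
time: 32.3
position: [0.5518, 0.1559, 0.0511]
tool_rot: [-2.045, -2.384, 0.01]
ft_force: [1.4, -7.7, 1.1]
grip_width: 0.203
grip_force: 40.0
```

```bash
python3 - <<'E'
from h import *
from bench import ctrl
J=R.from_rotvec([0,0,yaw]).apply([0,1,0])
for k in range(4):
    s=ctrl.get_state();d=s["position"]-[.5551,.1353,.0511];print(d@J*1e3, s["ft_force"]@J,s["ft_force"].round(1));A=ctrl.get_image("scene")["pixels"].astype(float)
# far (-y) end of the block in scene and top: yellow mask extent along jig y
for n in("top","scene"):
  for nm,B in(("start",cv2.imread(f"pics/avg_{n}.png")[:,:,::-1].astype(float)),("now",ctrl.get_image(n)["pixels"].astype(float))):
    u,v=np.meshgrid(np.arange(560),np.arange(420));mk=(B[...,0]-B[...,2]>90)&(B[...,0]>150)
    x0,y0,x1,y1=(264,186,286,210) if n=="top" else (270,188,300,218)
    mk&=(u>=x0)&(u<x1)&(v>=y0)&(v<y1)
    c=np.array([u[mk].mean(),v[mk].mean()]);P=np.array([onz(n,a,b,.042) for a,b in zip(u[mk],v[mk])]);print(n,nm,mk.sum(),np.percentile((P-[.5634,.0832,0])@J*1e3,[3,10,50]))
E
```

```text
20.88776635771476 -7.80782901836328 [ 1.4 -7.7  1.1]
21.108494749531115 -6.550917144457797 [ 2.6 -6.2  1.3]
21.29672535413666 -6.0891562327327975 [ 0.8 -6.   0.3]
21.287885252825067 -6.869714818196248 [ 0.9 -6.8  0.7]
top start 176 [-58.21694349 -55.0218765  -36.38027351]
top now 97 [-37.62520461 -36.00628257 -25.87512462]
scene start 189 [-66.02228216 -61.24822656 -37.47059792]
scene now 121 [-46.43588673 -43.01192005 -26.51017602]
```

The block moved about 20 mm in both views. It drew at about 7–8 N, against under 2 N when free, so it is nipped. I'll release and rise.

Emit:
jog_arm(moves=[-0.003,0,0,0,0,0,-1,-0.003,0,0,0,0,0,1,-0.003,0,0,0,0,0,1,-0.003,0,0,0,0,0,1,-0.003,0,0,0,0,0,1,-0.003,0,0,0,0,0,1,-0.003,0,0,0,0,0,1,-0.003,0,0,0,0,0,1])

```text
time: 33.6
position: [0.5511, 0.159, 0.0511]
tool_rot: [-2.04, -2.384, 0.005]
ft_force: [0.7, 0.2, 0.0]
grip_width: 0.913
grip_force: 0.0
```

Emit:
jog_arm(moves=[0,0,-0.05,0,0,0,1,0,0,-0.12,0,0,0,1,0,0,-0.2,0,0,0,1,0,0,-0.3,0,0,0,1,0,0,-0.4,0,0,0,1,0,0,-0.4,0,0,0,1,0,0,-0.4,0,0,0,1,0,0,-0.4,0,0,0,1])

```text
time: 34.6
position: [0.551, 0.1588, 0.17]
tool_rot: [-2.039, -2.384, 0.008]
ft_force: [0.4, -0.3, -0.2]
grip_width: 1.0
grip_force: 0.0
```

```bash
python3 - <<'E'
from h import *
from bench import ctrl
s=ctrl.get_state();print(s["time"],s["position"],s["ft_force"],s["grip_width"])
A=ctrl.get_image("top")["pixels"].astype(float)
for x0,y0,x1,y1,z in((222,180,262,215,.08),(325,185,390,245,.143)):
    mk=(A[y0:y1,x0:x1].max(2)<80).astype(np.uint8);k,l,st,c=cv2.connectedComponentsWithStats(mk)
    print([(st[i].tolist(),onz("top",*(c[i]+[x0,y0]),z).round(4)) for i in range(1,k) if st[i,4]>6])
u,v=np.meshgrid(np.arange(560),np.arange(420));mk=(A[...,0]-A[...,2]>90)&(A[...,0]>150)&(u>=264)&(u<286)&(v>=186)&(v<210)
P=np.array([onz("top",a,b,.042) for a,b in zip(u[mk],v[mk])]);print(np.percentile((P-[.5634,.0832,0])@R.from_rotvec([0,0,yaw]).apply([0,1,0])*1e3,[3,10,50]))
E
```

```text
34.6 [0.55098227 0.15878692 0.16998221] [ 0.38983067 -0.25123464 -0.22287927] 0.9996417226176586
[]
[([30, 16, 5, 5, 17], array([ 0.5359, -0.2018,  0.143 ]))]
[-37.62520461 -36.00628257 -25.87512462]
```

```bash
python3 -c "
from bench import ctrl
print(ctrl.close_job())"
```

```text
the job is handed in; nothing more can be done
None
```

I handed the job in at about 35 s, but no verdict came back: the stop screw is turned until its nose lightly nips the brass block (it drew at about 7–8 N, against under 2 N free), the block is drawn about 20 mm and left under the nose, and the driver stands upright in its stand.

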